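# File two meter-cabinet covers upright in the sliding-stop rack

## Task

Stand the two cabinet covers that lie flat on the bench upright on their short ends in the blue rack: draw the yellow sliding stop back by its red grip to make room, stand the long grey breaker cover first, right next to the end plate, then the shorter black terminal cover beside it, both fully on the base plate with their broad faces square to the end plate. Then slide the stop up until it holds both covers snugly together against the end plate, and let go, leaving the other things on the bench where they are.

Things in the scene. Friction and masses are not known exactly. Their poses are not given: they have to be found in the camera images.
- tall_cover: Long pale-grey breaker-row cover with a dark window and white breaker fronts on its face, 160 x 64 x 28 mm, a plain block. Loose, 0.15 to 0.31 kg. Starts flat on the bench, face up, left (+y) of the rack, length within 0.35 rad of world y. Origin at the centre of its underside as it lies; x along its length, y across the 64 mm, z out of the face. Either end may be up, either face to the end plate.
- tall_cover_mid (a point): Centre of the grey cover's volume, 14 mm above its underside.
- short_cover: Shorter black terminal cover with a yellow sticker and a brass screw on its face, 120 x 64 x 28 mm, a plain block. Loose, 0.15 to 0.31 kg. Starts flat on the bench, face up, left (+y) of the rack, length within 0.35 rad of world y. Origin at the centre of its underside as it lies; x along its length, y across the 64 mm, z out of the face. Either end may be up, either face to the end plate.
- short_cover_mid (a point): Centre of the black cover's volume, 14 mm above its underside.
- rack: Fixed blue rack, length within 0.3 rad of world y. Base plate 110 mm wide (rack x, -55 to 55), 285 mm long (rack y, +12 to -273), its top 8 mm above the bench: covers stand on it. End plate at the +y (left) end, 100 mm wide, 6 mm thick, top 110 mm above the bench. Origin on the bench, below the middle of its inner face; the covers stand on the -y side of it. z up. No side walls.
- stop (a joint): Position of the sliding stop in m: the clear gap between the end plate's inner face and the stop's plate. 0 is shut, 0.17 fully open; it slides along the rack's -y as it grows. Moves freely with about 3 N of friction and stays where it is left. It starts nearly shut, between 0.005 and 0.04. Both covers side by side are 56 mm thick.
- stop_grip (a point): Middle of the upper part of the stop's red grip, 60 mm above the bench: an upright block 36 mm wide (rack x), 20 mm thick (rack y), from 17 to 75 mm above the bench. It stands 66 mm outward (rack -y) of the pushing face of the stop's yellow plate, which is 90 mm wide, 6 mm thick, its top 77 mm above the bench; a flat yellow foot (top 17 mm above the bench, 60 mm wide) joins the two.
- screwdriver: screwdriver, about 190 mm, lying on the bench. Bystander.
- breaker: white three-pole circuit breaker, 86 x 54 x 64 mm. Bystander.
- jar: jar of screws, 60 mm across, 75 mm tall. Bystander.
- junction_box: open grey junction box, 100 x 100 x 45 mm. Bystander.
- din_rail: short steel mounting rail, 200 x 27 x 9 mm, lying on the bench. Bystander.
- blank_plate: white blanking plate, 80 x 80 x 12 mm, lying flat. Bystander.
- mug: blue mug, 80 mm across, 90 mm tall. Bystander.
Not all that is in view belongs to the job. Several things have the shape of the short_cover; the one meant has the colours described above.

How it is judged:
By the outcome, as a careful person would: the job done as asked, in the order asked, and still so for the second after the job is handed in, with the robot touching nothing.
It also fails if it takes over 72 s, if anything falls off the work surface, if the arm or the gripper's body presses on something with over 40 N, if the wrist force passes 120 N, or if a joint passes its speed limit or range.

## Robot

A 6-joint arm with a two-finger parallel gripper is mounted at the origin on the work surface. World frame = base frame: x ahead of the robot, y to its left, z up, the work surface at z = 0. Lengths are in m, angles in rad, forces in N, time in s.
With the tool pointing down it reaches from about 0.425 to 0.95 m from the base axis. Payload 3.5 kg.
Tool frame: the origin (TCP) lies midway between the tips of the shut fingers; the grasp point (between the pads) lies 19 mm behind it; z points along the fingers, y is the line along which they close (so a half turn about z gives the same grasp; the last joint's range is limited). The gripper opens to 85 mm and grips with 20 to 120 N. Pads are 22 mm wide; open, the fingers measure 114 mm over their backs; the gripper's body (76 mm by 85 mm) begins 54 mm behind the grasp point. The pads swing forward as they close: fully open they stand 13 mm farther back than shut.
Start: joints at [-1.437, 0.286, 1.577, -0, 1.279, -0.15], TCP at [0.189, -0.648, 0.231] pointing down, gripper open.
Joint ranges: [-2.77, 2.77], [-0.9, 2.22], [0.21, 2.48], [-1.53, 4.67], [0.24, 2.81], [-2.84, 2.84]. Speed limits (rad/s): [2.79, 2.79, 3.14, 3.14, 3.14, 3.14].

## Interface

Orientations are given as a unit quaternion [x, y, z, w].
In Python, from plant import ctrl, cams, order gives the robot as it stands.
- The arm moves only by the tool move_arm, never from a script. Its argument "plan" is one flat list of numbers, 7 for each row, row after row: the shift along the world's x, y, z in mm, then the turn, a rotation vector about the world's x, y, z in degrees, then the finger opening in mm, from 0 to 85.4. A call has 1 to 12 rows; each row shifts and turns the commanded pose from where the row before left it; what a row does not reach is not made up. A row lasts 1/10 s, in which the tool goes at most 50 mm and 8.59 degrees, less where a joint would pass 70% of its speed; a pose out of reach is approached as far as the arm can. A call is refused whole if a number of a shift passes 50 or a number of a turn 8.59, either way. A call with a gripper value outside its range is refused whole. The fingers move at their own pace and stop on an object; "newtons" is the grip in N (left out, the last holds). Time passes only in rows, so rows that do not move let the fingers close. It gives the time, the measured TCP pose, the force, the opening and the grip force at its end, in the units of the state.
- ctrl.get_state(): the state, without advancing time (a new reading comes with each control period).
- cams.read_camera(name): name is "scene" or "side" or "wrist"; returns a dict with "color" (400x640x3 uint8, red, green, blue), "fov_y" (degrees; the focal length in pixels is half the picture's height over the tangent of half this angle, whatever the lens; pixels are square), "cx", "cy" (the principal point, pixels), "origin" and "orientation" of the camera in the world; the wrist camera has in their place "T_tool_cam" (4x4, takes a point from camera to tool coordinates, whose origin is the TCP and whose axes are the flange's). Camera axes: x right, y up, looking along -z (the intrinsics and any distortion apply to the point x, -y, -z); pixel columns grow to the right and rows downward; lengths in m; the calibration is good to about 2 mm. The wrist camera is an equidistant fisheye: a pixel r from the principal point sees the ray r / f radians off the axis. A picture is of the moment at which its call begins: read the wrist's pose just before it. There is no depth.
- order.sign_off(): hands the job in; it is judged then, once.
The state is a dict: "time": time; "qpos": joint angles; "dq": joint speeds; "joint_efforts": joint torques, N m; "eef_pos": TCP position; "tcp_rot": TCP orientation; "contact_force": force on the tool from outside, world axes, zero at the start; "wrist_torque": the same for the moment, N m; "opening": opening from 0.0 (shut) to 1.0 (fully open); "finger_force": force on a finger pad.
Only numpy, scipy, OpenCV 4.12 (cv2) and the standard library are available. Lean on these libraries where they do the work, as an engineer would, in place of code of your own. Each camera call takes 0.05 s, during which the arm holds its last target. There are 200 camera calls.

## Working session

There is one attempt and no reset: what is moved stays moved. The work goes in short steps, Python scripts to look and compute and a tool call to move; the robot and the scene stay as the last step left them, time stands still between calls to the robot, and variables do not carry over. Pictures are saved under pics/ and viewed, at most 10 in all, crops included, and the job is handed in when it is done.

Besides the shell and the picture viewer there is one more tool, called after ">>>" by a JSON object that holds its "name" and its "arguments", one argument or row to a line. move_arm: Moves the arm, as the interface text tells. Its arguments: {"type":"object","properties":{"plan":{"type":"array","items":{"type":"number"}},"newtons":{"type":"number"}},"required":["plan"]}

```bash
mkdir -p pics; ls; python3 - <<'E'
from plant import ctrl,cams
import cv2,numpy as np
s=ctrl.get_state();print(s)
for n in ['scene','side']:
    d=cams.read_camera(n);print(n,{k:v for k,v in d.items() if k!='color'})
    cv2.imwrite(f'pics/{n}0.png',cv2.cvtColor(d['color'],cv2.COLOR_RGB2BGR))
    cv2.imwrite(f'pics/{n}0b.png',cv2.resize(cv2.cvtColor(d['color'],cv2.COLOR_RGB2BGR),(800,500),interpolation=cv2.INTER_CUBIC))
E
```

```text
pics
{'time': 0.0, 'qpos': array([-1.43700507e+00,  2.87178625e-01,  1.57816140e+00,  3.27857896e-05,
        1.27863782e+00, -1.50012779e-01]), 'dq': array([-0.00037509,  0.00014624, -0.00014097, -0.00115456, -0.00078597,
        0.00112266]), 'joint_efforts': array([-6.21084509e-04, -4.05981159e+01, -2.92626840e+01, -1.62815945e-04,
        5.70753735e-03,  5.33533964e-06]), 'eef_pos': array([ 0.18894532, -0.64733001,  0.229947  ]), 'tcp_rot': array([ 9.89948758e-01,  1.41421474e-01,  2.53648521e-05, -1.19243153e-03]), 'contact_force': array([-0.04694318,  0.3469721 , -0.18792304]), 'wrist_torque': array([ 0.00772372, -0.02165368, -0.01460925]), 'finger_force': 0.0, 'opening': 0.9973300713281927}
scene {'fov_y': 53.4987898569213, 'cx': 313.1759024221006, 'cy': 200.7526748261189, 'origin': array([ 0.89154438, -0.56514378,  0.91345925]), 'orientation': array([0.31444561, 0.08471989, 0.25948942, 0.9091819 ])}
side {'fov_y': 45.85343726706789, 'cx': 316.01583145262197, 'cy': 202.37420870592462, 'origin': array([0.35891634, 0.87338984, 0.79854155]), 'orientation': array([-0.04545918,  0.4280621 ,  0.89670476, -0.10303824])}
```

View pics/scene0b.png

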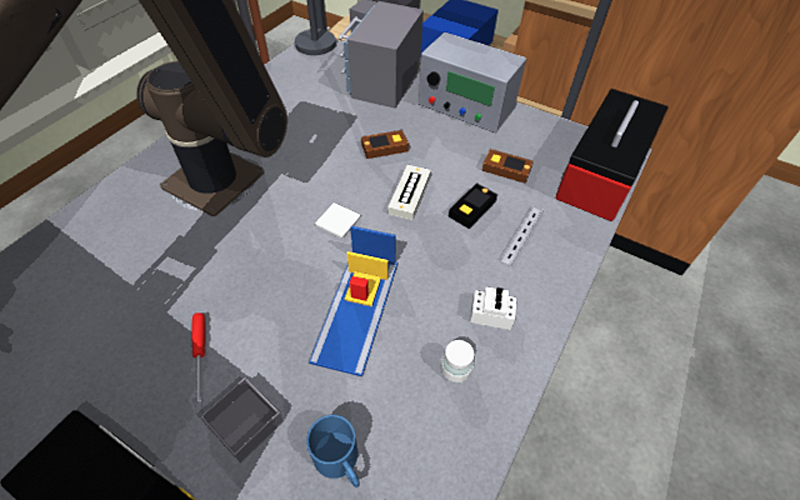

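View pics/side0b.png

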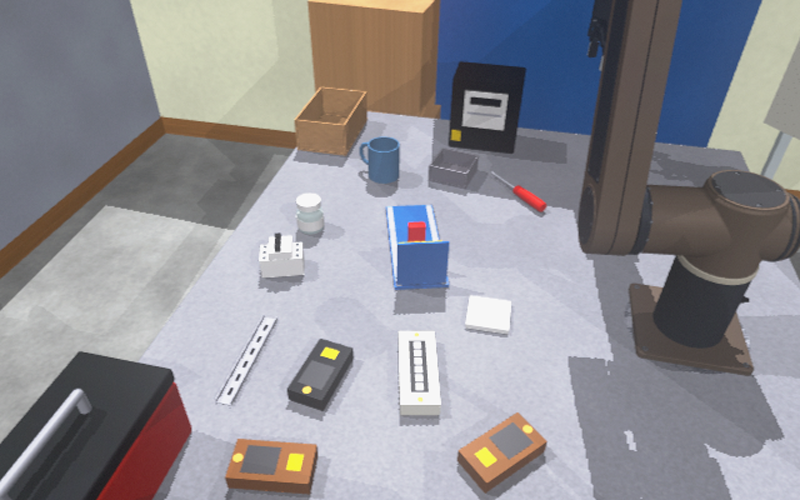

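The scene view shows the grey cover at (410,192), the black one at (473,205), and the rack from its end plate at (373,245) to (338,370), with the stop's red grip at (359,288). The side view shows grey at (419,372), black at (321,373), and the end plate at (422,263). Two brown covers are decoys.

```bash
python3 - <<'E'
import cv2
a=cv2.imread('pics/scene0.png')[125:305,245:435];cv2.imwrite('pics/c1.png',cv2.resize(a,None,fx=3.3,fy=3.3,interpolation=cv2.INTER_CUBIC))
a=cv2.imread('pics/side0.png')[155:345,220:420];cv2.imwrite('pics/c2.png',cv2.resize(a,None,fx=3,fy=3,interpolation=cv2.INTER_CUBIC))
E
```

```text
(no output)
```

View pics/c1.png

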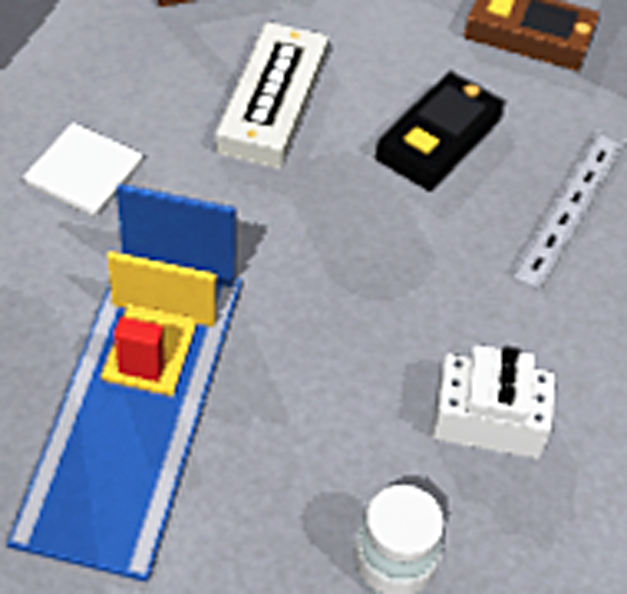

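View pics/c2.png

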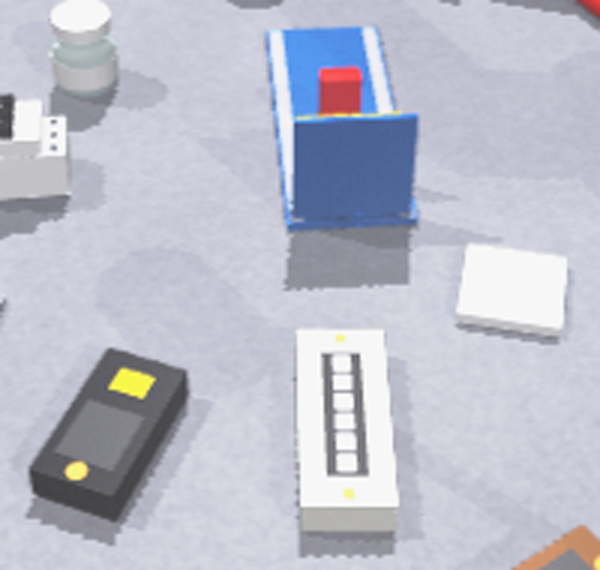

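```bash
cat > h.py <<'E'
import numpy as np,cv2
from scipy.spatial.transform import Rotation as R
from scipy.optimize import least_squares
CAL={'scene':(53.4987898569213,313.1759,200.75267,[0.89154438,-0.56514378,0.91345925],[0.31444561,0.08471989,0.25948942,0.9091819]),
'side':(45.85343726706789,316.01583,202.37421,[0.35891634,0.87338984,0.79854155],[-0.04545918,0.4280621,0.89670476,-0.10303824])}
def proj(n,P):
    fov,cx,cy,o,q=CAL[n];f=200/np.tan(np.radians(fov/2))
    c=(np.atleast_2d(P)-o)@R.from_quat(q).as_matrix()
    return np.c_[cx+f*c[:,0]/-c[:,2],cy-f*c[:,1]/-c[:,2]]
def W(p,L):  # p=x,y,yaw
    L=np.atleast_2d(L).astype(float);c,s=np.cos(p[2]),np.sin(p[2])
    return np.c_[p[0]+c*L[:,0]-s*L[:,1],p[1]+s*L[:,0]+c*L[:,1],L[:,2]]
E
python3 - <<'E'
from h import *
c1=lambda p:np.array(p,float)/3.3+[245,125]
c2=lambda p:np.array(p,float)/3+[220,155]
def fit(name,obs,p0):
    r=lambda p:np.concatenate([(proj(n,W(p,L))-px).ravel() for n,L,px in obs])
    s=least_squares(r,p0);print(name,s.x.round(4),'yawdeg',np.degrees(s.x[2]).round(1),'res',s.fun.round(1));return s.x
# local frame here: yaw ~0, local y = length
def cov(l): h=l/2;return [[-.032,h,.028],[.032,h,.028],[.032,-h,.028],[-.032,-h,.028]]
fit('grey',[('scene',cov(.16),c1([(266,22),(330,37),(282,152),(218,137)])),('side',cov(.16),c2([(395,508),(301,508),(296,331),(383,331)]))],[.5,.2,0])
fit('black',[('scene',cov(.12),c1([(450,71),(504,102),(432,170),(378,140)])),('side',cov(.12),c2([(110,497),(33,468),(115,349),(188,372)]))],[.6,.2,-.3])
rk=fit('rack',[('scene',[[-.05,0,.11],[.05,0,.11],[-.055,-.273,.008],[.055,-.273,.008]],c1([(119,189),(237,208),(10,544),(149,574)])),
 ('side',[[.05,.006,.11],[-.05,.006,.11],[.055,.012,.008],[-.055,.012,.008]],c2([(295,120),(417,116),(288,222),(418,217)]))],[.5,0,0])
s=least_squares(lambda g:(proj('scene',W(rk,[[-.045,-g[0]-.006,.077],[.045,-g[0]-.006,.077]]))-c1([(109,258),(216,277)])).ravel(),[.02]);print('stop',s.x,s.fun)
print('grip',W(rk,[0,-s.x[0]-.066,.06]))
E
```

```text
grey [0.4639 0.2282 0.2379] yawdeg 13.6 res [-0.6 -1.2 -1.2 -1.5 -0.7 -2.  -1.4 -2.3 -0.1 -0.6 -1.3 -0.4 -0.9 -1.
 -1.2 -1.1]
black [ 0.6195  0.2694 -0.1618] yawdeg -9.3 res [-1.1 -1.6 -0.6 -1.4 -1.2 -0.5 -2.  -1.8  0.1 -0.1 -2.5 -0.5 -1.9 -1.5
  0.1 -0.8]
rack [ 0.5027 -0.0031  0.3168] yawdeg 18.2 res [-2.2 -1.3 -1.6 -0.1 -0.4 -0.6  0.6  0.3 -1.4  0.5 -0.1 -0.3 -1.2  0.4
 -0.7 -0.4]
stop [0.04052642] [-1.64682815 -0.88433882 -1.27867526 -0.1385064 ]
grip [[ 0.53587975 -0.10432133  0.06      ]]
```

>>> {"name": "move_arm", "arguments": {
  "plan": [29,45,0,0,0,7.6,85,29,45,0,0,0,7.6,85,29,45,0,0,0,7.6,85,29,45,0,0,0,7.6,85,29,45,0,0,0,7.6,85,29,45,0,0,0,7.6,85,29,45,0,0,0,7.6,85,29,45,0,0,0,7.6,85,29,45,0,0,0,7.6,85,29,45,0,0,0,7.6,85,29,45,0,0,0,7.6,85,28,48,0,0,0,7.6,85]
}}

```text
time: 1.3
eef_pos: [0.5127, -0.1405, 0.2311]
tcp_rot: [0.589, 0.808, -0.0, -0.0]
contact_force: [1.6, -0.4, 0.3]
opening: 0.996
finger_force: 0.0
```

```bash
cat >> h.py <<'E'
def wrist(tag,scale=1.25):
    from plant import ctrl,cams
    s=ctrl.get_state();d=cams.read_camera('wrist')
    np.savez(f'pics/{tag}.npz',pos=s['eef_pos'],rot=s['tcp_rot'],T=d['T_tool_cam'],k=[d['fov_y'],d['cx'],d['cy']],img=d['color'])
    cv2.imwrite(f'pics/{tag}.png',cv2.resize(cv2.cvtColor(d['color'],cv2.COLOR_RGB2BGR),None,fx=scale,fy=scale,interpolation=cv2.INTER_CUBIC))
    return s
def wproj(tag,P):
    z=np.load(f'pics/{tag}.npz');fov,cx,cy=z['k'];f=200/np.tan(np.radians(fov/2))
    t=(np.atleast_2d(P)-z['pos'])@R.from_quat(z['rot']).as_matrix()
    c=(t-z['T'][:3,3])@z['T'][:3,:3]
    v=np.c_[c[:,0],-c[:,1],-c[:,2]];r=np.hypot(v[:,0],v[:,1]);a=np.arctan2(r,v[:,2])*f/r
    return np.c_[cx+a*v[:,0],cy+a*v[:,1]]
E
python3 -c "
from h import *
s=wrist('w1');print(s);z=np.load('pics/w1.npz');print(z['k'],z['T'])
rk=[.5027,-.0031,.3168]
print((wproj('w1',W(rk,[[-.05,0,.11],[.05,0,.11],[-.055,-.273,.008],[.055,-.273,.008],[0,-.1065,.075]]))*1.25).round())"
```

```text
{'time': 1.3, 'qpos': array([-4.58281709e-01, -3.11570116e-02,  1.92766816e+00, -9.00435979e-05,
        1.24521092e+00, -7.68455165e-01]), 'dq': array([ 0.96666101,  0.25659479, -0.24693892, -0.00201109, -0.01074514,
       -0.35451207]), 'joint_efforts': array([ -3.13671581, -29.34036434, -27.59418726,   0.03146625,
         0.13602905,   0.19385495]), 'eef_pos': array([ 0.51274396, -0.14045631,  0.23107605]), 'tcp_rot': array([ 5.89384740e-01,  8.07852476e-01, -5.31026545e-05, -5.64499337e-05]), 'contact_force': array([ 1.56843504, -0.36128089,  0.27436369]), 'wrist_torque': array([-0.01588922, -0.00113406, -0.04044149]), 'finger_force': 0.0, 'opening': 0.9957337502996528}
[ 65.70646985 321.76528184 204.53330214] [[-1.31556964e-03  9.52989782e-01  3.02999580e-01  7.71186872e-02]
 [ 9.99999064e-01  1.36764968e-03  4.03044579e-05  1.69765972e-04]
 [-3.75987543e-04  3.02999350e-01 -9.52990689e-01 -1.41447916e-01]
 [ 0.00000000e+00  0.00000000e+00  0.00000000e+00  1.00000000e+00]]
[[375.  55.]
 [522.  60.]
 [383. 344.]
 [483. 342.]
 [444. 201.]]
```

View pics/w1.png

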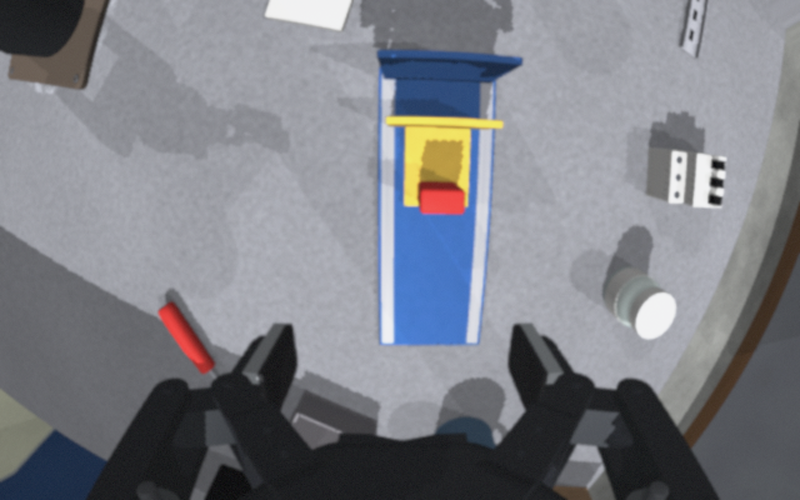

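The wrist view shows the end plate's top edge (379,51)-(522,58), the stop plate's top (387,118)-(503,122), the grip at (442,198), and the rack's near corners (379,345) and (481,342). All agree with the earlier fit within about 4 px.

```bash
python3 - <<'E'
from h import *
from plant import ctrl
L=[[-.05,.006,.11],[.05,.006,.11],[-.055,-.273,.008],[.055,-.273,.008]]
o=np.array([(379,51),(522,58),(379,345),(481,342)])/1.25
r=least_squares(lambda p:(wproj('w1',W(p,L))-o).ravel(),[.5,0,.3]);print('rack',r.x,r.fun.round(1))
rk=r.x
s=least_squares(lambda g:(wproj('w1',W(rk,[[-.045,-g[0],.077],[.045,-g[0],.077]]))-np.array([(387,118),(503,122)])/1.25).ravel(),[.02]);print('stop',s.x,s.fun)
g=W(rk,[0,-s.x[0]-.066,.06])[0];print('grip',g, (wproj('w1',W(rk,[[a,-s.x[0]-.066+b,.075] for a in(-.018,.018) for b in (-.01,.01)]))*1.25).round())
st=ctrl.get_state();print(st['eef_pos'],(g-st['eef_pos'])*1000,st['tcp_rot'])
E
```

```text
rack [ 0.50480969 -0.00569574  0.30122858] [-1.5 -1.   1.5 -0.8  1.1  0.6 -0.6  2.6]
stop [0.03987207] [-0.71314951  0.04276728  0.80241145 -0.02549748]
grip [ 0.53622127 -0.10680068  0.06      ] [[421. 216.]
 [421. 191.]
 [466. 217.]
 [467. 192.]]
[ 0.5152223  -0.13427174  0.23105851] [  20.99896426   27.47106302 -171.05851246] [ 5.85646969e-01  8.10561310e-01  2.75860039e-03 -6.17027436e-04]
```

>>> {"name": "move_arm", "arguments": {
  "plan": [0,0,-36,0,0,0,85,0,0,-50,0,0,0,85,0,0,-50,0,0,0,85,0,0,-50,0,0,0,85,0,0,0,0,0,0,85,0,0,0,0,0,0,20,0,0,0,0,0,0,20,0,0,0,0,0,0,20,0,0,0,0,0,0,20,0,0,0,0,0,0,20],
  "newtons": 40
}}

```text
time: 2.35
eef_pos: [0.5131, -0.143, 0.0471]
tcp_rot: [0.592, 0.806, 0.0, 0.002]
contact_force: [-0.2, 0.3, 0.2]
opening: 0.237
finger_force: 0.0
```

>>> {"name": "move_arm", "arguments": {
  "plan": [0,0,0,0,0,0,85,0,0,0,0,0,0,85,0,0,0,0,0,0,85,0,0,0,0,0,0,85,12,20,0,0,0,0,85,11,20,0,0,0,0,85,0,0,0,0,0,0,85,0,0,0,0,0,0,20,0,0,0,0,0,0,20,0,0,0,0,0,0,20,0,0,0,0,0,0,20],
  "newtons": 40
}}

```text
time: 3.45
eef_pos: [0.5339, -0.1034, 0.0456]
tcp_rot: [0.592, 0.806, -0.001, -0.001]
contact_force: [-6.4, -2.1, 5.5]
opening: 0.417
finger_force: 42.0
```

>>> {"name": "move_arm", "arguments": {
  "plan": [4,-14,0,0,0,0,20,5,-16,0,0,0,0,20,5,-16,0,0,0,0,20,5,-16,0,0,0,0,20,5,-16,0,0,0,0,20,5,-16,0,0,0,0,20,5,-16,0,0,0,0,20,3,-10,0,0,0,0,20,0,0,0,0,0,0,20,0,0,0,0,0,0,20]
}}

```text
time: 4.45
eef_pos: [0.5712, -0.2244, 0.0456]
tcp_rot: [0.592, 0.806, -0.002, 0.0]
contact_force: [-5.0, -4.8, 4.1]
opening: 0.413
finger_force: 41.9
```

>>> {"name": "move_arm", "arguments": {
  "plan": [0,0,0,0,0,0,85,0,0,0,0,0,0,85,0,0,0,0,0,0,85,0,0,30,0,0,0,85,0,0,49,0,0,0,85,0,0,49,0,0,0,85,-6,30,40,0,0,0,85,-9,49,0,0,0,0,85,-9,49,0,0,0,0,85,-9,49,0,0,0,0,85,-9,49,0,0,0,0,85,-9,49,0,0,0,0,85]
}}

```text
time: 5.65
eef_pos: [0.5205, 0.0545, 0.2132]
tcp_rot: [0.592, 0.806, 0.0, 0.0]
contact_force: [1.1, -0.1, 0.1]
opening: 0.992
finger_force: 0.0
```

>>> {"name": "move_arm", "arguments": {
  "plan": [-9,45,0,0,0,0,85,-9,45,0,0,0,0,85,0,28,0,0,0,0,85,0,0,0,0,0,0,85,0,0,0,0,0,0,85]
}}

```text
time: 6.15
eef_pos: [0.503, 0.1709, 0.2129]
tcp_rot: [0.591, 0.807, -0.0, 0.0]
contact_force: [0.0, -0.3, -0.4]
opening: 0.992
finger_force: 0.0
```

```bash
python3 -c "
from h import *
s=wrist('w2');print(s['eef_pos'],s['tcp_rot'],s['dq'].round(2))
h=.08
print((wproj('w2',W([.4639,.2282,.2379],[[-.032,h,.028],[.032,h,.028],[.032,-h,.028],[-.032,-h,.028]]))*1.25).round())
h=.06
print((wproj('w2',W([.6195,.2694,-.1618],[[-.032,h,.028],[.032,h,.028],[.032,-h,.028],[-.032,-h,.028]]))*1.25).round())
"
```

```text
[0.50295285 0.17087368 0.21294481] [ 5.90765207e-01  8.06843506e-01 -1.04534470e-04  1.28552910e-04] [-0.04 -0.    0.   -0.    0.   -0.  ]
[[346.  55.]
 [423.  58.]
 [409. 244.]
 [337. 239.]]
[[562.  88.]
 [616. 126.]
 [557. 237.]
 [500. 205.]]
```

View pics/w2.png

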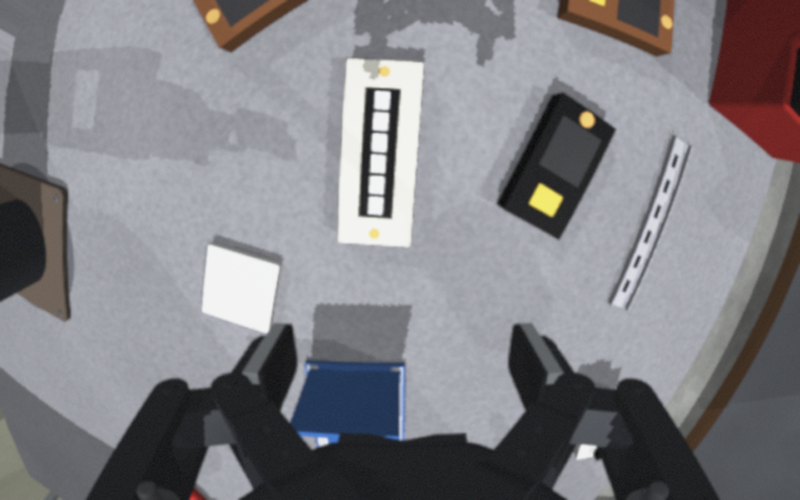

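Grey's top corners are at (346,58), (424,62), (410,247) and (338,243). Black's are at (564,93), (615,129), (559,238) and (501,206).

```bash
python3 - <<'E'
from h import *
for n,h,o in [('grey',.08,[(346,58),(424,62),(410,247),(338,243)]),('black',.06,[(564,93),(615,129),(559,238),(501,206)])]:
    L=[[-.032,h,.028],[.032,h,.028],[.032,-h,.028],[-.032,-h,.028]];o=np.array(o)/1.25
    r=least_squares(lambda p:(wproj('w2',W(p,L))-o).ravel(),[.5,.2,0]);print(n,r.x.round(4),np.degrees(r.x[2]),r.fun.round(1))
E
```

```text
grey [0.4654 0.2252 0.2393] 13.710618090978459 [ 0.3  0.2 -0.4 -0.   0.1  0.1 -0.1 -0.3]
black [ 0.6216  0.2678 -0.1632] -9.353072343045051 [-0.4 -2.2  1.7 -0.2 -1.   1.4  0.1  1. ]
```

>>> {"name": "move_arm", "arguments": {
  "plan": [-7,12,-5,0,0,-3.9,85,-7,12,-10,-7.77,-1.9,0,85,-7,12,-15,-7.77,-1.9,0,85,-7,12,-15,-7.77,-1.9,0,85,-7,13,-15,-7.77,-1.9,0,85,-8,13,-15,-7.77,-1.9,0,85,0,0,0,0,0,0,85,0,0,0,0,0,0,85,0,0,0,0,0,0,85]
}}

```text
time: 7.1
eef_pos: [0.4616, 0.2434, 0.1395]
tcp_rot: [0.583, 0.738, -0.21, 0.269]
contact_force: [-0.7, 1.4, -0.2]
opening: 0.995
finger_force: 0.0
```

```bash
cat >> h.py <<'E'
def pose(ax):  # tool axes vs local direction: prints yaw of tool y, tilt
    from plant import ctrl
    s=ctrl.get_state();M=R.from_quat(s['tcp_rot']).as_matrix()
    print('pos',(s['eef_pos']*1000).round(1),'toolx',M[:,0].round(3),'y',M[:,1].round(4),'z',M[:,2].round(3),'yaw_y',np.degrees(np.arctan2(M[1,1],M[0,1])).round(2),'tilt',np.degrees(np.arccos(-M[2,2])).round(2),'q',s['qpos'].round(2),'F',s['contact_force'].round(1),'op',(s['opening']*85.4).round(1),s['time'])
    return s
E
python3 -c "
from h import *;pose(0)"
```

```text
Traceback (most recent call last):
  File "h.py", line 28, in pose
    print('pos',(s['eef_pos']*1000).round(1),'toolx',M[:,0].round(3),'y',M[:,1].round(4),'z',M[:,2].round(3),'yaw_y',np.degrees(np.arctan2(M[1,1],M[0,1])).round(2),'tilt',np.degrees(np.arccos(-M[2,2])).round(2),'q',s['qpos'].round(2),'F',s['contact_force'].round(1),'op',(s['opening']*85.4).round(1),s['time'])
                                                                                                                                                                                                                                                                               ^^^^^^^^^^^^^^^^^^^^^^^^^
AttributeError: 'float' object has no attribute 'round'
```

>>> {"name": "move_arm", "arguments": {
  "plan": [-1,1,-45,0,0,0,85,0,0,-45,0,0,0,85,0,0,-25,0,0,0,85,0,0,-12,0,0,0,85,0,0,-5,0,0,0,85,0,0,0,0,0,0,85,0,0,0,0,0,0,85]
}}

```text
time: 7.8
eef_pos: [0.4607, 0.2459, 0.008]
tcp_rot: [0.582, 0.738, -0.209, 0.27]
contact_force: [-0.8, 0.0, 0.5]
opening: 0.998
finger_force: 0.0
```

```bash
sed -i "s/(s\['opening'\]\*85.4).round(1)/round(s['opening']*85.4,1)/" h.py; python3 -c "
from h import *;pose(0);wrist('w3')"
```

```text
pos [460.7 245.9   8. ] toolx [-0.176  0.746 -0.642] y [0.972  0.2347 0.0057] z [ 0.155 -0.623 -0.767] yaw_y 13.58 tilt 39.93 q [ 0.59  0.47  1.93 -0.73  1.14  0.8 ] F [-0.8  0.   0.5] op 85.2 7.8
```

View pics/w3.png

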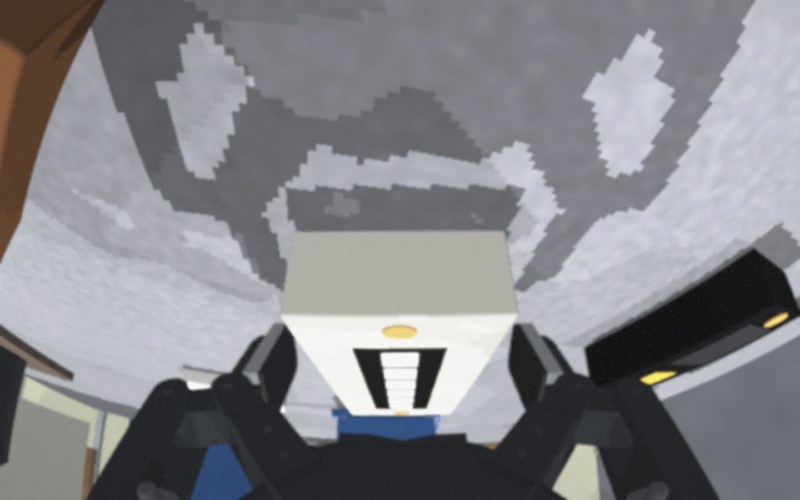

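The fingers straddle the grey cover evenly: its end face spans (282–517, 232–316) between the pads at about x=290 and x=515. I'll lower it a little and grip.

>>> {"name": "move_arm", "arguments": {
  "plan": [0,0,-3,0,0,0,85,0,0,0,0,0,0,50,0,0,0,0,0,0,50,0,0,0,0,0,0,50,0,0,0,0,0,0,50,0,0,0,0,0,0,50],
  "newtons": 80
}}

```text
time: 8.45
eef_pos: [0.4596, 0.2459, 0.0037]
tcp_rot: [0.581, 0.738, -0.21, 0.27]
contact_force: [-0.5, 2.6, 5.2]
opening: 0.732
finger_force: 88.1
```

>>> {"name": "move_arm", "arguments": {
  "plan": [0,0,15,0,0,0,50,0,0,35,0,0,0,50,0,0,40,0,0,0,50,0,0,40,0,0,0,50,3,-10,20,7.95,1.92,0,50,3,-10,20,7.95,1.92,0,50,3,-10,20,7.95,1.92,0,50,3,-10,20,7.95,1.92,0,50,3,-10,10,7.95,1.92,0,50,0,0,0,0,0,0,50,0,0,0,0,0,0,50,0,0,0,0,0,0,50]
}}

```text
time: 9.65
eef_pos: [0.4728, 0.1955, 0.2214]
tcp_rot: [0.619, 0.786, 0.004, -0.006]
contact_force: [-0.5, -1.1, -2.7]
opening: 0.737
finger_force: 88.3
```

```bash
python3 -c "
from h import *;pose(0)"
```

```text
pos [472.8 195.5 221.4] toolx [-0.235  0.972  0.015] y [ 0.9721  0.2346 -0.0017] z [-0.005  0.014 -1.   ] yaw_y 13.57 tilt 0.87 q [ 0.19 -0.07  1.98  0.02  1.23 -0.06] F [-0.5 -1.1 -2.7] op 62.9 9.65
```

>>> {"name": "move_arm", "arguments": {
  "plan": [6,-36,5,7.97,1.92,0,50,6,-36,5,7.97,1.92,0,50,6,-36,5,7.97,1.92,0,50,6,-36,5,7.97,1.92,0,50,6,-36,5,7.97,1.92,0,50,6,-36,5,7.97,1.92,0,50,0,0,0,0,0,3.6,50,0,0,0,0,0,0,50,0,0,0,0,0,0,50,0,0,0,0,0,0,50]
}}

```text
time: 10.65
eef_pos: [0.5098, -0.0189, 0.2529]
tcp_rot: [0.538, 0.729, 0.251, -0.34]
contact_force: [0.7, -0.5, -1.7]
opening: 0.734
finger_force: 88.5
```

```bash
python3 -c "
from h import *;pose(0)
from plant import cams
a=cams.read_camera('side')['color'][100:320,200:500]
cv2.imwrite('pics/s4.png',cv2.resize(a[:,:,::-1],None,fx=2.6,fy=2.6,interpolation=cv2.INTER_CUBIC))"
```

```text
pos [509.8 -18.9 252.9] toolx [-0.19   0.613  0.767] y [9.553e-01 2.957e-01 2.000e-04] z [-0.227  0.732 -0.642] yaw_y 17.2 tilt 50.05 q [-0.51  0.19  1.82  0.57  1.8  -0.88] F [ 0.7 -0.5 -1.7] op 62.7 10.65
```

View pics/s4.png

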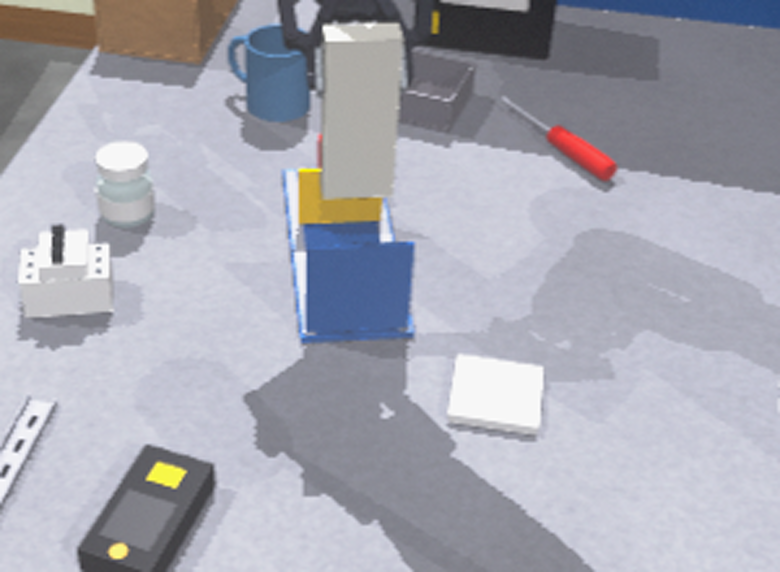

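The grey cover hangs upright above the rack, parallel to the end plate. Next I'll lower it.

>>> {"name": "move_arm", "arguments": {
  "plan": [-1,0,-30,0,0,0,50,0,0,-40,0,0,0,50,0,0,-40,0,0,0,50,0,0,-20,0,0,0,50,0,0,-5,0,0,0,50,0,0,-3,0,0,0,50,0,0,0,0,0,0,50,0,0,0,0,0,0,50]
}}

```text
time: 11.5
eef_pos: [0.5102, -0.021, 0.1166]
tcp_rot: [0.538, 0.729, 0.252, -0.339]
contact_force: [1.1, -0.4, -2.6]
opening: 0.736
finger_force: 88.5
```

>>> {"name": "move_arm", "arguments": {
  "plan": [0,0,-2,0,0,0,50,0,0,-2,0,0,0,50,0,0,-1,0,0,0,50,0,0,0,0,0,0,50]
}}

```text
time: 11.9
eef_pos: [0.5091, -0.0207, 0.1099]
tcp_rot: [0.538, 0.729, 0.252, -0.34]
contact_force: [-0.0, -0.4, -3.2]
opening: 0.734
finger_force: 88.5
```

>>> {"name": "move_arm", "arguments": {
  "plan": [0,0,-1,0,0,0,50,0,0,0,0,0,0,50]
}}

```text
time: 12.1
eef_pos: [0.5092, -0.0207, 0.1091]
tcp_rot: [0.538, 0.729, 0.252, -0.34]
contact_force: [0.4, -0.2, -1.6]
opening: 0.734
finger_force: 88.7
```

>>> {"name": "move_arm", "arguments": {
  "plan": [0,0,-1,0,0,0,50,0,0,0,0,0,0,50]
}}

```text
time: 12.3
eef_pos: [0.5093, -0.0207, 0.1091]
tcp_rot: [0.538, 0.728, 0.252, -0.341]
contact_force: [-1.1, 0.5, 3.9]
opening: 0.735
finger_force: 88.9
```

>>> {"name": "move_arm", "arguments": {
  "plan": [0,0,1,0,0,0,50,-1.5,4.8,0,0,0,0,50,-1.2,3.8,0,0,0,0,50,-0.3,1,0,0,0,0,50,0,0,0,0,0,0,50]
}}

```text
time: 12.8
eef_pos: [0.5065, -0.0108, 0.1092]
tcp_rot: [0.538, 0.729, 0.252, -0.34]
contact_force: [1.1, 0.3, -0.8]
opening: 0.734
finger_force: 88.8
```

>>> {"name": "move_arm", "arguments": {
  "plan": [-0.3,1,0,0,0,0,50,0,0,0,0,0,0,50]
}}

```text
time: 13.0
eef_pos: [0.5062, -0.0101, 0.1091]
tcp_rot: [0.538, 0.729, 0.252, -0.34]
contact_force: [2.2, -0.7, 0.9]
opening: 0.735
finger_force: 88.7
```

>>> {"name": "move_arm", "arguments": {
  "plan": [-0.3,1,0,0,0,0,50,0,0,0,0,0,0,50]
}}

```text
time: 13.2
eef_pos: [0.5057, -0.009, 0.1091]
tcp_rot: [0.538, 0.729, 0.252, -0.34]
contact_force: [2.0, -0.8, 1.8]
opening: 0.739
finger_force: 88.6
```

>>> {"name": "move_arm", "arguments": {
  "plan": [-0.3,1,0,0,0,0,50,0,0,0,0,0,0,50]
}}

```text
time: 13.4
eef_pos: [0.5054, -0.0082, 0.1091]
tcp_rot: [0.538, 0.729, 0.252, -0.34]
contact_force: [1.0, -1.9, 2.0]
opening: 0.732
finger_force: 89.0
```

>>> {"name": "move_arm", "arguments": {
  "plan": [-0.3,1,0,0,0,0,50,0,0,0,0,0,0,50]
}}

```text
time: 13.6
eef_pos: [0.5054, -0.0081, 0.1091]
tcp_rot: [0.539, 0.729, 0.251, -0.339]
contact_force: [2.2, -5.5, 1.5]
opening: 0.736
finger_force: 89.4
```

>>> {"name": "move_arm", "arguments": {
  "plan": [0.3,-1,0,0,0,0,60,0,0,0,0,0,0,75,0,0,0,0,0,0,85,0,0,0,0,0,0,85,0,0,0,0,0,0,85,2,-7,6,0,0,0,85,4,-14,13,0,0,0,85,7,-22,20,0,0,0,85,9,-29,26,0,0,0,85,9,-29,26,0,0,0,85,0,0,50,0,0,0,85,0,0,20,0,0,0,85]
}}

```text
time: 14.8
eef_pos: [0.5378, -0.111, 0.2751]
tcp_rot: [0.539, 0.73, 0.253, -0.337]
contact_force: [1.0, -0.6, 0.4]
opening: 0.995
finger_force: 0.0
```

```bash
python3 -c "
from h import *;pose(0)
from plant import cams
a=cams.read_camera('scene')['color'][80:300,230:460]
b=cams.read_camera('side')['color'][100:320,230:420]
cv2.imwrite('pics/m5.png',cv2.resize(np.hstack([a,b])[:,:,::-1],None,fx=1.9,fy=1.9,interpolation=cv2.INTER_CUBIC))"
```

```text
pos [ 537.8 -111.   275.1] toolx [-0.193  0.616  0.764] y [0.9564 0.2922 0.006 ] z [-0.219  0.732 -0.645] yaw_y 16.99 tilt 49.81 q [-0.61  0.29  1.65  0.52  1.9  -0.93] F [ 1.  -0.6  0.4] op 85.0 14.8
```

View pics/m5.png

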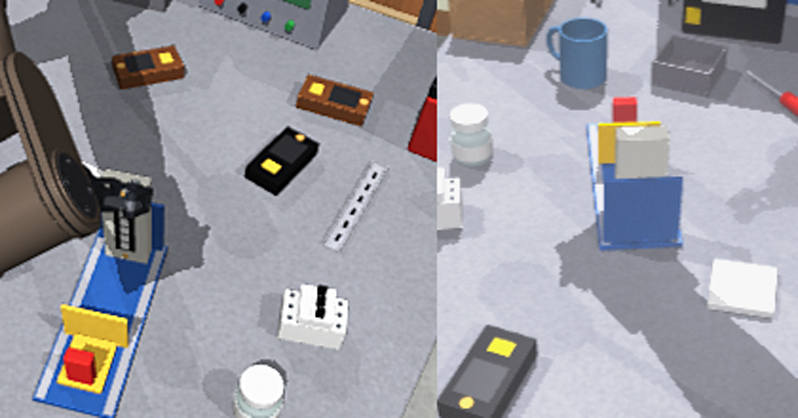

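The grey cover stands upright, square against the end plate. Next I'll fetch the black cover.

>>> {"name": "move_arm", "arguments": {
  "plan": [8.5,36,0,-7.94,-2.43,0,85,8.5,38,0,-7.94,-2.43,0,85,8.5,38,0,-7.94,-2.43,0,85,8.5,38,0,-7.94,-2.43,0,85,8.5,38,0,-7.94,-2.43,0,85,8.5,38,0,-7.94,-2.43,0,85,8.5,38,0,0,0,-6.6,85,8.5,38,0,0,0,-6.6,85,8.5,38,0,0,0,-6.6,85,8.5,38,0,0,0,-6.5,85,0,0,0,0,0,0,85,0,0,0,0,0,0,85]
}}

```text
time: 16.1
eef_pos: [0.6202, 0.2696, 0.2673]
tcp_rot: [0.761, 0.649, -0.0, -0.002]
contact_force: [-0.3, -0.3, 0.3]
opening: 0.999
finger_force: 0.0
```

```bash
python3 -c "
from h import *;s=pose(0);wrist('w6')
z=np.load('pics/w6.npz')['img'];hsv=cv2.cvtColor(z,cv2.COLOR_RGB2HSV)
h=.06
print('pred corners',wproj('w6',W([.621,.268,-.163],[[-.032,h,.028],[.032,h,.028],[.032,-h,.028],[-.032,-h,.028]])).round())
m=cv2.inRange(hsv,(18,100,120),(34,255,255))
n,_,st,ce=cv2.connectedComponentsWithStats(m)
print([(st[i,4],ce[i].round(1).tolist()) for i in range(1,n) if st[i,4]>15])
"
```

```text
pos [620.2 269.6 267.3] toolx [0.157 0.988 0.002] y [ 0.9876 -0.1572 -0.0033] z [-0.003  0.003 -1.   ] yaw_y -9.04 tilt 0.23 q [0.26 0.27 1.54 0.   1.34 0.42] F [-0.3 -0.3  0.3] op 85.3 16.1
pred corners [[297. 125.]
 [349. 125.]
 [347. 218.]
 [298. 218.]]
[(np.int32(91), [351.8, 18.5]), (np.int32(409), [285.8, 37.9]), (np.int32(134), [323.8, 133.0]), (np.int32(241), [116.0, 138.0]), (np.int32(39), [99.4, 185.5]), (np.int32(377), [324.6, 198.7])]
```

>>> {"name": "move_arm", "arguments": {
  "plan": [1,3,-20,-7.93,1.28,-0.3,85,1,3,-25,-7.93,1.28,0,85,1,3,-25,-7.93,1.28,0,85,0,3,-25,-7.93,1.28,0,85,0,1,-20,-7.93,1.28,0,85,0,0,0,0,0,0,85,0,0,0,0,0,0,85]
}}

```text
time: 16.85
eef_pos: [0.6238, 0.2807, 0.1532]
tcp_rot: [0.717, 0.607, -0.261, 0.221]
contact_force: [-0.1, -0.5, 0.9]
opening: 0.992
finger_force: 0.0
```

```bash
python3 -c "
from h import *;s=pose(0);wrist('w7')
hsv=cv2.cvtColor(np.load('pics/w7.npz')['img'],cv2.COLOR_RGB2HSV)
h=.06
P=[.621,.268,-.163]
print('pred end face',wproj('w7',W(P,[[-.032,h,.028],[.032,h,.028],[.032,h,0],[-.032,h,0]])).round())
m=cv2.inRange(hsv,(0,0,0),(180,255,45))
for r in range(110,260,15): 
    x=np.flatnonzero(m[r]); g=np.split(x,np.flatnonzero(np.diff(x)>2)+1); print(r,[(int(a[0]),int(a[-1])) for a in g if len(a)>8])
"
```

```text
pos [623.8 280.7 153.2] toolx [ 0.126  0.756 -0.642] y [ 9.864e-01 -1.645e-01  4.000e-04] z [-0.105 -0.634 -0.766] yaw_y -9.47 tilt 39.96 q [ 0.46  0.64  1.35 -0.55  1.6   0.74] F [-0.1 -0.5  0.9] op 84.7 16.85
pred end face [[272.  54.]
 [369.  53.]
 [364.  35.]
 [276.  36.]]
110 []
125 []
140 []
155 [(291, 299)]
170 []
185 []
200 []
215 []
230 []
245 []
```

>>> {"name": "move_arm", "arguments": {
  "plan": [0,2,-45,0,0,0,85,0,0,-45,0,0,0,85,0,0,-35,0,0,0,85,0,0,-15,0,0,0,85,0,0,-5,0,0,0,85,0,0,0,0,0,0,85,0,0,0,0,0,0,85]
}}

```text
time: 17.6
eef_pos: [0.6263, 0.2845, 0.0136]
tcp_rot: [0.719, 0.607, -0.257, 0.223]
contact_force: [0.6, -0.1, 0.2]
opening: 0.993
finger_force: 0.0
```

```bash
python3 -c "
from h import *;s=pose(0);wrist('w7')
h=.06
P=[.621,.268,-.163]
p=wproj('w7',W(P,[[-.032,h,.028],[.032,h,.028],[.032,h,0],[-.032,h,0]])).round();print(p)
g=cv2.cvtColor(np.load('pics/w7.npz')['img'],cv2.COLOR_RGB2GRAY)
for r in (190,200,210,220,230,240): print(r,g[r,200:440:5].tolist())
print([ (c,g[150:300:6,c].tolist()) for c in (300,345)])
"
```

```text
pos [626.3 284.5  13.6] toolx [ 0.132  0.758 -0.639] y [ 0.9864 -0.1644  0.0085] z [-0.099 -0.631 -0.769] yaw_y -9.46 tilt 39.72 q [ 0.47  0.81  1.37 -0.55  1.44  0.84] F [ 0.6 -0.1  0.2] op 84.8 17.6
[[231. 259.]
 [398. 258.]
 [390. 197.]
 [240. 198.]]
190 [122, 140, 207, 204, 202, 162, 125, 123, 124, 123, 144, 150, 151, 147, 143, 119, 120, 121, 122, 125, 127, 122, 125, 127, 123, 121, 122, 121, 120, 123, 124, 126, 134, 119, 119, 119, 118, 125, 202, 194, 125, 149, 146, 146, 146, 146, 149, 195]
200 [126, 124, 120, 155, 201, 206, 201, 124, 122, 37, 32, 34, 30, 31, 30, 26, 30, 31, 31, 31, 30, 28, 29, 34, 31, 30, 34, 30, 35, 33, 31, 32, 33, 30, 29, 29, 31, 27, 130, 204, 132, 143, 145, 146, 142, 142, 193, 219]
210 [146, 147, 124, 121, 150, 201, 202, 195, 95, 32, 31, 31, 32, 27, 28, 30, 27, 31, 29, 32, 28, 33, 30, 28, 33, 31, 30, 29, 28, 34, 31, 29, 30, 32, 32, 32, 32, 30, 46, 212, 139, 138, 135, 137, 178, 211, 217, 220]
220 [216, 222, 212, 148, 123, 174, 206, 204, 70, 27, 28, 33, 32, 29, 30, 32, 30, 31, 28, 32, 30, 31, 31, 30, 31, 29, 33, 30, 32, 29, 30, 30, 29, 33, 30, 24, 28, 30, 25, 194, 177, 183, 216, 212, 216, 209, 200, 211]
230 [211, 211, 210, 221, 214, 203, 201, 201, 34, 29, 32, 25, 29, 29, 33, 29, 31, 34, 29, 29, 32, 32, 29, 35, 31, 29, 28, 26, 28, 32, 31, 32, 31, 31, 33, 30, 33, 29, 29, 166, 212, 216, 212, 211, 212, 212, 210, 214]
240 [224, 224, 227, 225, 223, 223, 213, 182, 32, 29, 33, 31, 28, 31, 31, 30, 30, 31, 33, 29, 31, 32, 33, 29, 32, 27, 31, 32, 32, 29, 25, 32, 31, 30, 27, 32, 28, 28, 32, 86, 216, 214, 217, 217, 213, 210, 209, 215]
[(300, [206, 204, 205, 175, 124, 125, 121, 145, 51, 24, 28, 29, 28, 31, 30, 31, 26, 29, 39, 114, 168, 78, 81, 82, 87]), (345, [216, 205, 204, 159, 122, 121, 122, 122, 35, 30, 34, 31, 30, 32, 30, 29, 28, 27, 39, 39, 41, 83, 84, 87, 87])]
```

>>> {"name": "move_arm", "arguments": {
  "plan": [-2.7,0.4,-3,0,0,0,85,0,0,0,0,0,0,85,0,0,0,0,0,0,85,0,0,0,0,0,0,85]
}}

```text
time: 18.05
eef_pos: [0.6216, 0.2844, 0.0071]
tcp_rot: [0.718, 0.607, -0.259, 0.222]
contact_force: [-0.4, -0.1, -0.5]
opening: 0.994
finger_force: 0.0
```

>>> {"name": "move_arm", "arguments": {
  "plan": [1.5,-0.3,-2.5,0,0,0,85,0,0,0,0,0,0,85,0,0,0,0,0,0,50,0,0,0,0,0,0,50,0,0,0,0,0,0,50,0,0,0,0,0,0,50,0,0,0,0,0,0,50],
  "newtons": 80
}}

```text
time: 18.75
eef_pos: [0.6235, 0.2844, 0.005]
tcp_rot: [0.718, 0.607, -0.258, 0.222]
contact_force: [0.7, 3.0, 2.0]
opening: 0.737
finger_force: 87.9
```

```bash
python3 -c "
from h import *;s=pose(0)"
```

```text
pos [623.5 284.4   5. ] toolx [ 0.129  0.757 -0.641] y [ 0.9865 -0.1636  0.0049] z [-0.101 -0.633 -0.768] yaw_y -9.42 tilt 39.85 q [ 0.47  0.82  1.37 -0.55  1.43  0.85] F [0.7 3.  2. ] op 62.9 18.75
```

>>> {"name": "move_arm", "arguments": {
  "plan": [0,0,15,0,0,0,50,0,0,45,0,0,0,50,0,0,45,0,0,0,50,-7,-22,20,8.07,-1.33,0,50,-7,-22,20,8.07,-1.33,0,50,-7,-22,20,8.07,-1.33,0,50,-7,-22,20,8.07,-1.33,0,50,-7,-22,20,8.07,-1.33,0,50,-7,-22,20,8.07,-1.33,0,50,-7,-22,20,8.07,-1.33,0,50,-7,-22,20,8.07,-1.33,0,50,0,0,0,0,0,0,50]
}}

```text
time: 19.95
eef_pos: [0.5667, 0.1024, 0.2711]
tcp_rot: [0.747, 0.627, 0.17, -0.141]
contact_force: [0.3, -0.3, -3.1]
opening: 0.739
finger_force: 88.1
```

>>> {"name": "move_arm", "arguments": {
  "plan": [0,0,0,8.07,-1.33,0,50,0,0,0,8.07,-1.33,0,50,0,0,0,8.07,-1.33,0,50,-10,-28,0,0,0,6.65,50,-10,-28,0,0,0,6.65,50,-10,-28,0,0,0,6.65,50,-10,-28,0,0,0,6.65,50,0,0,0,0,0,0,50,0,0,0,0,0,0,50]
}}

```text
time: 20.85
eef_pos: [0.5269, -0.0038, 0.2688]
tcp_rot: [0.54, 0.728, 0.25, -0.341]
contact_force: [-0.4, 0.9, -3.0]
opening: 0.735
finger_force: 88.9
```

```bash
python3 -c "
from h import *;s=pose(0)"
```

```text
pos [526.9  -3.8 268.8] toolx [-0.185  0.615  0.767] y [ 0.9564  0.2921 -0.0035] z [-0.226  0.733 -0.642] yaw_y 16.98 tilt 50.07 q [-0.47  0.2   1.78  0.6   1.81 -0.82] F [-0.4  0.9 -3. ] op 62.8 20.85
```

>>> {"name": "move_arm", "arguments": {
  "plan": [-5,-22,0,0,0,0,50,-5,-22,0,0,0,0,50,0,0,0,0,0,0,50,0,0,-30,0,0,0,50,0,0,-45,0,0,0,50,0,0,-45,0,0,0,50,0,0,-40,0,0,0,50,0,0,-12,0,0,0,50,0,0,0,0,0,0,50,0,0,0,0,0,0,50]
}}

```text
time: 21.85
eef_pos: [0.5182, -0.0479, 0.0994]
tcp_rot: [0.539, 0.729, 0.251, -0.34]
contact_force: [0.2, -0.3, -3.1]
opening: 0.741
finger_force: 88.5
```

```bash
python3 -c "
from h import *;s=pose(0)
d=s['eef_pos'][:2]-[.504,-.0045];c,n=np.cos(.3),np.sin(.3);print(d@[c,n],d@[-n,c])"
```

```text
pos [518.2 -47.9  99.4] toolx [-0.189  0.614  0.766] y [9.561e-01 2.932e-01 6.000e-04] z [-0.224  0.732 -0.643] yaw_y 17.05 tilt 50.0 q [-0.55  0.43  1.84  0.54  1.6  -1.04] F [ 0.2 -0.3 -3.1] op 63.3 21.85
0.0007852731613228701 -0.04562515875915657
```

>>> {"name": "move_arm", "arguments": {
  "plan": [0,0,-6,0,0,0,50,0,0,-4,0,0,0,50,0,0,-1.5,0,0,0,50,0,0,0,0,0,0,50,0,0,0,0,0,0,50]
}}

```text
time: 22.35
eef_pos: [0.5172, -0.0481, 0.0862]
tcp_rot: [0.539, 0.728, 0.251, -0.341]
contact_force: [0.1, -0.3, -3.2]
opening: 0.737
finger_force: 88.5
```

>>> {"name": "move_arm", "arguments": {
  "plan": [0,0,-1,0,0,0,50,0,0,0,0,0,0,50]
}}

```text
time: 22.55
eef_pos: [0.5173, -0.0481, 0.0854]
tcp_rot: [0.539, 0.728, 0.251, -0.341]
contact_force: [0.1, 0.1, -1.0]
opening: 0.738
finger_force: 88.9
```

>>> {"name": "move_arm", "arguments": {
  "plan": [0,0,-1,0,0,0,50,0,0,0,0,0,0,50]
}}

```text
time: 22.75
eef_pos: [0.5174, -0.0481, 0.0853]
tcp_rot: [0.539, 0.728, 0.251, -0.341]
contact_force: [-1.3, -1.0, 5.7]
opening: 0.736
finger_force: 89.1
```

Touched down. Next: raise 1 mm, shift about 9 mm toward the grey cover, then creep.

>>> {"name": "move_arm", "arguments": {
  "plan": [0,0,1.2,0,0,0,50,-1.5,4.8,0,0,0,0,50,-1.2,3.8,0,0,0,0,50,-0.3,1,0,0,0,0,50,0,0,0,0,0,0,50]
}}

```text
time: 23.25
eef_pos: [0.5143, -0.0381, 0.0854]
tcp_rot: [0.539, 0.728, 0.251, -0.34]
contact_force: [1.4, -1.5, 0.8]
opening: 0.733
finger_force: 89.1
```

>>> {"name": "move_arm", "arguments": {
  "plan": [-0.3,1,0,0,0,0,50,0,0,0,0,0,0,50]
}}

```text
time: 23.45
eef_pos: [0.5141, -0.0375, 0.0854]
tcp_rot: [0.539, 0.728, 0.251, -0.34]
contact_force: [1.0, -1.7, 2.5]
opening: 0.733
finger_force: 89.1
```

>>> {"name": "move_arm", "arguments": {
  "plan": [-0.3,1,0,0,0,0,50,0,0,0,0,0,0,50]
}}

```text
time: 23.65
eef_pos: [0.5137, -0.0365, 0.0854]
tcp_rot: [0.539, 0.728, 0.251, -0.34]
contact_force: [1.5, -2.7, 2.8]
opening: 0.735
finger_force: 89.1
```

>>> {"name": "move_arm", "arguments": {
  "plan": [0,0,0,0,0,0,60,0,0,0,0,0,0,75,0,0,0,0,0,0,85,0,0,0,0,0,0,85,0,0,0,0,0,0,85,2,-7,6,0,0,0,85,4,-14,13,0,0,0,85,7,-22,20,0,0,0,85,9,-29,26,0,0,0,85,9,-29,26,0,0,0,85,0,0,50,0,0,0,85,0,0,20,0,0,0,85]
}}

```text
time: 24.85
eef_pos: [0.546, -0.1395, 0.2513]
tcp_rot: [0.539, 0.729, 0.252, -0.337]
contact_force: [0.0, 0.3, 0.7]
opening: 0.997
finger_force: 0.0
```

>>> {"name": "move_arm", "arguments": {
  "plan": [4,-15,0,-7.96,-2.45,0,85,4,-15,0,-7.96,-2.45,0,85,4,-15,0,-7.96,-2.45,0,85,4,-15,0,-7.96,-2.45,0,85,4,-15,0,-7.96,-2.45,0,85,4,-12,0,-7.96,-2.45,0,85,0,0,0,0,0,0,85,0,0,0,0,0,0,85]
}}

```text
time: 25.65
eef_pos: [0.5682, -0.2235, 0.2462]
tcp_rot: [0.595, 0.804, 0.001, -0.002]
contact_force: [0.3, -0.1, -0.1]
opening: 0.997
finger_force: 0.0
```

```bash
python3 -c "
from h import *;s=pose(0)"
```

```text
pos [ 568.2 -223.5  246.2] toolx [-0.293  0.956  0.005] y [ 9.562e-01  2.928e-01 -2.000e-04] z [-0.002  0.004 -1.   ] yaw_y 17.03 tilt 0.27 q [-0.54  0.14  1.72  0.    1.28 -0.84] F [ 0.3 -0.1 -0.1] op 85.1 25.65
```

>>> {"name": "move_arm", "arguments": {
  "plan": [3,-1,0,0,0,-8.57,85,0,0,0,0,0,-8.57,85,0,0,0,0,0,-8.57,85,0,0,0,0,0,-8.57,85,0,0,0,0,0,-8.57,85,0,0,0,0,0,-8.57,85,0,0,0,0,0,-8.57,85,0,0,0,0,0,-8.57,85,0,0,0,0,0,-8.57,85,0,0,0,0,0,-8.57,85,0,0,0,0,0,-8.57,85,0,0,0,0,0,-8.57,85]
}}

```text
time: 26.85
eef_pos: [0.5712, -0.2258, 0.2453]
tcp_rot: [0.999, 0.033, -0.0, -0.002]
contact_force: [0.3, 0.9, -0.2]
opening: 0.995
finger_force: 0.0
```

>>> {"name": "move_arm", "arguments": {
  "plan": [0,0,0,0,0,-8.57,85,0,0,0,0,0,-8.57,85,0,0,0,0,0,-8.57,85,0,0,0,0,0,-8.57,85,0,0,0,0,0,-8.57,85,0,0,0,0,0,-8.57,85,0,0,0,0,0,-8.57,85,0,0,0,0,0,-8.57,85,0,0,0,0,0,-8.57,85,0,0,0,0,0,0,85,0,0,0,0,0,0,85]
}}

```text
time: 27.95
eef_pos: [0.5713, -0.2257, 0.2456]
tcp_rot: [0.805, -0.594, -0.0, 0.0]
contact_force: [-0.2, 0.2, -0.3]
opening: 0.995
finger_force: 0.0
```

```bash
python3 -c "
from h import *;s=pose(0)"
```

```text
pos [ 571.3 -225.7  245.6] toolx [ 0.295 -0.956 -0.   ] y [-9.555e-01 -2.949e-01  9.000e-04] z [-0.001 -0.    -1.   ] yaw_y -162.85 tilt 0.05 q [-0.54  0.14  1.72 -0.    1.28  2.3 ] F [-0.2  0.2 -0.3] op 85.0 27.95
```

>>> {"name": "move_arm", "arguments": {
  "plan": [0,1,-45,0,0,0,85,0,0,-50,0,0,0,85,0,0,-50,0,0,0,85,0,0,-40,0,0,0,85,0,0,-14,0,0,0,85,0,0,0,0,0,0,85,0,0,0,0,0,0,20,0,0,0,0,0,0,20,0,0,0,0,0,0,20,0,0,0,0,0,0,20,0,0,0,0,0,0,20],
  "newtons": 40
}}

```text
time: 29.05
eef_pos: [0.5716, -0.2256, 0.0499]
tcp_rot: [0.804, -0.594, 0.001, 0.002]
contact_force: [-4.6, -1.0, 6.6]
opening: 0.412
finger_force: 42.1
```

>>> {"name": "move_arm", "arguments": {
  "plan": [-3,9.6,0,0,0,0,20,-4.4,14.3,0,0,0,0,20,-4.4,14.3,0,0,0,0,20,-4.4,14.3,0,0,0,0,20,-4.4,14.3,0,0,0,0,20,-4.4,14.3,0,0,0,0,20,-3,9.6,0,0,0,0,20,-1.5,4.8,0,0,0,0,20,0,0,0,0,0,0,20,0,0,0,0,0,0,20]
}}

```text
time: 30.05
eef_pos: [0.542, -0.1296, 0.0499]
tcp_rot: [0.804, -0.594, 0.001, 0.001]
contact_force: [-6.7, -0.1, 9.0]
opening: 0.415
finger_force: 42.8
```

>>> {"name": "move_arm", "arguments": {
  "plan": [-0.9,2.9,0,0,0,0,20,-0.9,2.9,0,0,0,0,20,0,0,0,0,0,0,20]
}}

```text
time: 30.35
eef_pos: [0.5405, -0.1246, 0.05]
tcp_rot: [0.804, -0.594, 0.002, 0.002]
contact_force: [-5.3, -2.6, 7.8]
opening: 0.415
finger_force: 42.6
```

>>> {"name": "move_arm", "arguments": {
  "plan": [-0.6,1.9,0,0,0,0,20,0,0,0,0,0,0,20]
}}

```text
time: 30.55
eef_pos: [0.54, -0.123, 0.05]
tcp_rot: [0.804, -0.594, 0.002, 0.002]
contact_force: [-4.5, -3.7, 6.8]
opening: 0.414
finger_force: 42.6
```

>>> {"name": "move_arm", "arguments": {
  "plan": [-0.3,1,0,0,0,0,20,0,0,0,0,0,0,20]
}}

```text
time: 30.75
eef_pos: [0.5397, -0.1221, 0.0499]
tcp_rot: [0.804, -0.594, 0.002, 0.002]
contact_force: [-4.3, -4.1, 7.6]
opening: 0.409
finger_force: 42.5
```

>>> {"name": "move_arm", "arguments": {
  "plan": [-0.3,1,0,0,0,0,20,0,0,0,0,0,0,20]
}}

```text
time: 30.95
eef_pos: [0.5396, -0.1215, 0.05]
tcp_rot: [0.804, -0.594, 0.002, 0.002]
contact_force: [-4.4, -5.5, 6.1]
opening: 0.415
finger_force: 42.4
```

>>> {"name": "move_arm", "arguments": {
  "plan": [-0.3,1,0,0,0,0,20,0,0,0,0,0,0,20]
}}

```text
time: 31.15
eef_pos: [0.5394, -0.121, 0.05]
tcp_rot: [0.804, -0.594, 0.003, 0.002]
contact_force: [-3.8, -6.6, 5.4]
opening: 0.415
finger_force: 42.3
```

>>> {"name": "move_arm", "arguments": {
  "plan": [-0.3,1,0,0,0,0,20,0,0,0,0,0,0,20]
}}

```text
time: 31.35
eef_pos: [0.5394, -0.121, 0.05]
tcp_rot: [0.804, -0.594, 0.004, 0.003]
contact_force: [-3.3, -9.7, 4.8]
opening: 0.414
finger_force: 42.1
```

>>> {"name": "move_arm", "arguments": {
  "plan": [-0.3,1,0,0,0,0,20,0,0,0,0,0,0,20]
}}

```text
time: 31.55
eef_pos: [0.5394, -0.121, 0.05]
tcp_rot: [0.804, -0.594, 0.005, 0.003]
contact_force: [-2.6, -12.8, 2.0]
opening: 0.414
finger_force: 41.9
```

>>> {"name": "move_arm", "arguments": {
  "plan": [-0.3,1,0,0,0,0,20,0,0,0,0,0,0,20]
}}

```text
time: 31.75
eef_pos: [0.5394, -0.121, 0.05]
tcp_rot: [0.805, -0.594, 0.006, 0.004]
contact_force: [-1.0, -15.9, 0.7]
opening: 0.412
finger_force: 41.6
```

The stop no longer moves while the force climbs to 16 N, so it's snug. I'll release and back off.

>>> {"name": "move_arm", "arguments": {
  "plan": [0,0,0,0,0,0,60,0,0,0,0,0,0,85,0,0,0,0,0,0,85,0,0,0,0,0,0,85,0,0,25,0,0,0,85,0,0,40,0,0,0,85,5,-20,45,0,0,0,85,10,-35,30,0,0,0,85,10,-45,0,0,0,0,85,10,-45,0,0,0,0,85,0,0,0,0,0,0,85,0,0,0,0,0,0,85]
}}

```text
time: 32.95
eef_pos: [0.5726, -0.2605, 0.1866]
tcp_rot: [0.804, -0.595, -0.0, 0.0]
contact_force: [-0.3, 0.2, -0.3]
opening: 0.993
finger_force: 0.0
```

```bash
python3 -c "
from h import *;pose(0)
from plant import cams
a=cams.read_camera('scene')['color'][120:330,230:430]
b=cams.read_camera('side')['color'][120:330,250:420]
cv2.imwrite('pics/m8.png',cv2.resize(np.hstack([a,b])[:,:,::-1],None,fx=2.1,fy=2.1,interpolation=cv2.INTER_CUBIC))"
```

```text
pos [ 572.6 -260.5  186.6] toolx [ 0.291 -0.957  0.   ] y [-9.566e-01 -2.914e-01  7.000e-04] z [-0.001 -0.    -1.   ] yaw_y -163.06 tilt 0.04 q [-0.59  0.23  1.73 -0.    1.18  2.26] F [-0.3  0.2 -0.3] op 84.8 32.95
```

View pics/m8.png

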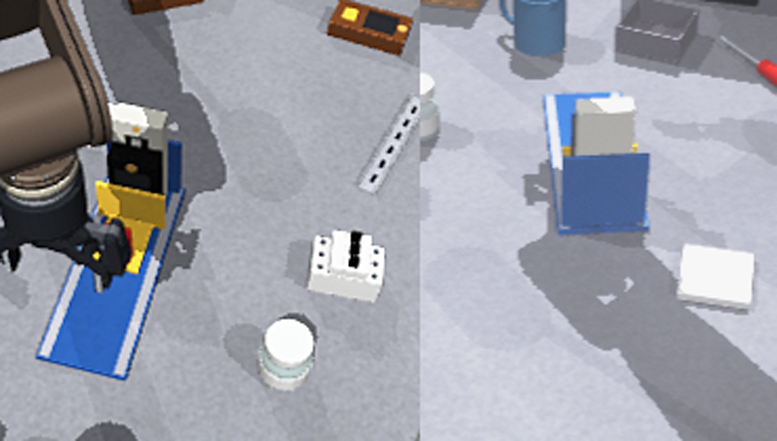

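The end plate, grey cover, black cover and yellow stop stand pressed together, with the gripper clear of them and the breaker and jar undisturbed. I'm handing in.

```bash
python3 -c "
from plant import order
print(order.sign_off())"
```

```text
the job is handed in; nothing more can be done
None
```

I stood both covers upright on the rack base plate, grey against the end plate and black beside it. I slid the stop up until it held them tight, let go, and handed the job in at about 33 s; no verdict came back.

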